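# Push the stray flask into its place in the row

## Robot

A 6-joint arm with a two-finger parallel gripper is mounted at the origin on the work surface. World frame = base frame: x ahead of the robot, y to its left, z up, the work surface at z = 0. Lengths are in m, angles in rad, forces in N, time in s.
With the tool pointing down it reaches from about 0.35 to 0.875 m from the base axis. Payload 4.2 kg.
Tool frame: the origin (TCP) lies at the very end of the fingers, on their centre line; the grasp point (between the pads) lies 19 mm behind it; z points along the fingers, y is the line along which they close (so a half turn about z gives the same grasp; the last joint's range is limited). The gripper opens to 85 mm and grips with 20 to 120 N. Pads are 22 mm wide; open, the fingers measure 114 mm over their backs; the gripper's body (76 mm by 85 mm) begins 54 mm behind the grasp point. The pads swing forward as they close: fully open they stand 13 mm farther back than shut.
Start: joints at [1.391, 0.385, 0.008, 0, -1.194, -0.259], TCP at [0.265, 0.566, 0.231] pointing down, gripper open.
Joint ranges: [-3.14, 3.14], [-1.21, 2.06], [-1.07, 1.41], [-3.16, 2.05], [-2.99, -0.16], [-3.1, 3.1]. Speed limits (rad/s): [2.79, 2.79, 3.14, 3.14, 3.14, 3.14].

## Interface

Orientations are given as [roll, pitch, yaw] about the fixed x, y, z axes, in that order (R = Rz(yaw) Ry(pitch) Rx(roll)).
In Python, from workcell import readout, cams, job gives the robot as it stands. The module is installed in compiled form; this text tells all that it offers.
- The arm moves only by the shell command python3 -m creep 'ROWS'. ROWS is JSON, a list of rows, each a list of 7 numbers: the turn, a rotation vector about the tool's x, y, z in rad, then the shift along the tool's x, y, z in mm, then the closure, from -1 (fully open) to 1 (shut). A call has 1 to 10 rows; each row is the pose to reach, as a shift and turn from the pose commanded when the call began, along the tool's axes at that moment; what a row does not reach only later rows make up. A row lasts 1/8 s, in which the tool goes at most 62.5 mm and 10.7 degrees, less where a joint would pass 70% of its speed; a pose out of reach is approached as far as the arm can. A call with a gripper value outside its range is refused whole. The fingers move at their own pace and stop on an object; the grip force is fixed at half the most. Time passes only in rows, so rows that repeat a pose let the fingers close. It gives the time, the measured TCP pose, the force, the opening and the grip force at its end, in the units of the state.
- readout.get_obs(): the state, without advancing time (a new reading comes with each control period).
- cams.grab_frame(name): name is "side" or "top" or "wrist"; returns a dict with "pixels" (420x560x3 uint8, blue, green, red), "fov_y" (degrees; the focal length in pixels is half the picture's height over the tangent of half this angle, whatever the lens; pixels are square), "cx", "cy" (the principal point, pixels), "extrinsics" (4x4, takes a point from camera to world coordinates); the wrist camera has in their place "tool_from_camera" (4x4, takes a point from camera to tool coordinates, whose origin is the TCP and whose axes are the flange's). Camera axes: x right, y up, looking along -z (the intrinsics and any distortion apply to the point x, -y, -z); pixel columns grow to the right and rows downward; lengths in m; the calibration is good to about 2 mm. The wrist camera is an equidistant fisheye: a pixel r from the principal point sees the ray r / f radians off the axis. A picture is of the moment at which its call begins: read the wrist's pose just before it. There is no depth.
- job.close_job(): hands the job in; it is judged then, once.
The state is a dict: "clock": time; "joint_pos": joint angles; "joint_vel": joint speeds; "tau": joint torques, N m; "position": TCP position; "tool_rot": TCP orientation; "ft_force": force on the tool from outside, world axes, zero at the start; "moment": the same for the moment, N m; "grip_width": finger opening in m; "grasp_force": force on a finger pad.
Only numpy, scipy, OpenCV 4.12 (cv2) and the standard library are available. Lean on these libraries where they do the work, as an engineer would, in place of code of your own. Each camera call takes 0.05 s, during which the arm holds its last target. There are 200 camera calls.

## Task

One small flask stands alone on the bench, apart from the row along the aluminium stop bar. Push it by its cork ring, sliding it over the bench, into the empty place in the row, so that it stands centred on the paper mark with the ring right up against the bar. Only push with the fingers: keep them off the glass, do not lift or tip the flask, and leave the other flasks and everything else where they stand.

Things in the scene. Friction and masses are not known exactly. Their poses are not given: they have to be found in the camera images.
- stray: Cork ring (96 mm across, 28 mm high) with a glass flask fixed in it, one piece of about 180 g: bulb 54 mm wide at 46 mm up, neck 16 mm wide above 72 mm, lip 19 mm at 112 mm, white stopper to 125 mm. Origin: centre of the ring's underside, z up; yaw means nothing. This one stands alone on the open bench between the robot and the row, and slides on the bench.
- row0: Cork ring (96 mm across, 28 mm high) with a glass flask fixed in it, one piece of about 180 g: bulb 54 mm wide at 46 mm up, neck 16 mm wide above 72 mm, lip 19 mm at 112 mm, white stopper to 125 mm. Origin: centre of the ring's underside, z up; yaw means nothing. Loose; stands in the row against the stop bar.
- row1: Cork ring (96 mm across, 28 mm high) with a glass flask fixed in it, one piece of about 180 g: bulb 54 mm wide at 46 mm up, neck 16 mm wide above 72 mm, lip 19 mm at 112 mm, white stopper to 125 mm. Origin: centre of the ring's underside, z up; yaw means nothing. Loose; stands in the row against the stop bar.
- stray_glass: The glass flask (with stopper) of the flask standing alone; same origin and axes as stray, with which it moves as one piece.
- rail: Aluminium stop bar fixed on the bench beyond the flasks, 480 mm long, 25 deep, 22 high. Origin: bench level, middle of its front face (towards the robot). x: square to that face, pointing into the bar, away from the robot; y: along the bar. A ring touching it has its centre at x = -0.048 in this frame. The row's three places lie at y = -0.13, 0, 0.13; one is empty.
- mark: Flat white paper mark on the bench in the empty place of the row (any of the three), 116 mm along the bar by 96 mm, its edge at the bar's face, no noticeable thickness. Origin: its centre, 48 mm in front of the bar's face, where the ring's centre belongs; axes parallel to the bar's.
- beaker: Empty glass beaker 66 mm wide, 85 mm high, at the left. Bystander. Origin: centre of its underside.
- spare_ring: Empty cork ring, 70 mm wide, 25 mm high, at the right. Bystander. Origin: centre of its underside.
- dish: Closed clear dish, 60 mm wide, 14 mm high, on the 12 mm marble slab at the right. Bystander. Origin: centre of its underside.
- spatula: Steel spatula 150 mm long lying on the marble slab at the right. Bystander. Origin: underside, on its long axis; x along it, blade to +x.
- jar: Amber glass jar 56 mm wide, 75 mm high, at the left. Bystander. Origin: centre of its underside.
Mind the look-alikes: they are no part of the job. Leave any yellow look-alike of the stray alone. What is shaped like the row1 but blue or green is not meant.

How it is judged:
By the outcome, as a careful person would: the job done as asked, in the order asked, and still so for the second after the job is handed in, with the robot touching nothing.
It also fails if it takes over 51 s, if anything falls off the work surface, if the arm or the gripper's body presses on something with over 40 N, if the wrist force passes 120 N, or if a joint passes its speed limit or range.

## Working session

There is one attempt and no reset: what is moved stays moved. The work goes in short steps, Python scripts to look and compute and a shell command to move; the robot and the scene stay as the last step left them, time stands still between calls to the robot, and variables do not carry over. Pictures are saved under pics/ and viewed, at most 10 in all, crops included, and the job is handed in when it is done.

```bash
mkdir -p pics; cat > h.py <<'E'
import numpy as np, cv2
from workcell import readout, cams, job
def grab(n,fn):
    o=readout.get_obs(); f=cams.grab_frame(n); cv2.imwrite('pics/'+fn,f['pixels']); return o,f
def ray(f,u,v):
    p=f['pixels']; fl=p.shape[0]/2/np.tan(np.radians(f['fov_y']/2))
    d=np.array([(u-f['cx'])/fl,-(v-f['cy'])/fl,-1.]); T=np.array(f['extrinsics'])
    return T[:3,3],T[:3,:3]@d
def onz(f,u,v,z):
    o,d=ray(f,u,v); return o+d*(z-o[2])/d[2]
def proj(f,P):
    T=np.array(f['extrinsics']); c=T[:3,:3].T@(np.array(P)-T[:3,3]); fl=210/np.tan(np.radians(f['fov_y']/2))
    return f['cx']+fl*c[0]/-c[2], f['cy']+fl*c[1]/c[2]
E
python3 - <<'E'
from h import *
o,f=grab('top','top0.png'); print({k:f[k] for k in f if k!='pixels'})
o,g=grab('side','side0.png'); print({k:g[k] for k in g if k!='pixels'})
print(o)
E
```

```text
{'fov_y': 45.577588995598255, 'cx': 284.3111963293024, 'cy': 203.43011717255894, 'extrinsics': array([[ 0.00594315,  0.99817183, -0.06014717,  0.46854992],
       [-0.99997943,  0.00578726, -0.00276561, -0.01009038],
       [-0.00241246,  0.06016237,  0.99818569,  1.67772133],
       [ 0.        ,  0.        ,  0.        ,  1.        ]])}
{'fov_y': 52.02018803728532, 'cx': 280.03341815345397, 'cy': 205.7530642868791, 'extrinsics': array([[ 0.89493665,  0.27399671, -0.35215649,  0.15109865],
       [-0.44604692,  0.52916962, -0.7218183 , -0.87241038],
       [-0.01142532,  0.80305997,  0.59578868,  0.74318614],
       [ 0.        ,  0.        ,  0.        ,  1.        ]])}
{'clock': 0.05, 'joint_pos': array([ 1.39058739e+00,  3.85537004e-01,  6.62723437e-03, -4.70338035e-04,
       -1.19401966e+00, -2.58558613e-01]), 'joint_vel': array([-0.00011067, -0.00074914,  0.0001311 , -0.00010345, -0.00160637,
       -0.00097258]), 'tau': array([-1.65497873e-03, -3.93678510e+01,  1.89159161e+01,  4.20552179e+00,
       -2.36308028e-03,  1.14298544e-05]), 'position': array([0.26527991, 0.56525891, 0.2302382 ]), 'tool_rot': array([ 3.13941869e+00, -1.22966323e-04, -4.38940936e-01]), 'ft_force': array([-0.57610802, -0.18102071, -1.68993035]), 'moment': array([-0.02505521, -0.01840609,  0.0095684 ]), 'grasp_force': 0.0, 'grip_width': 0.08499207879856689}
```

View pics/top0.png

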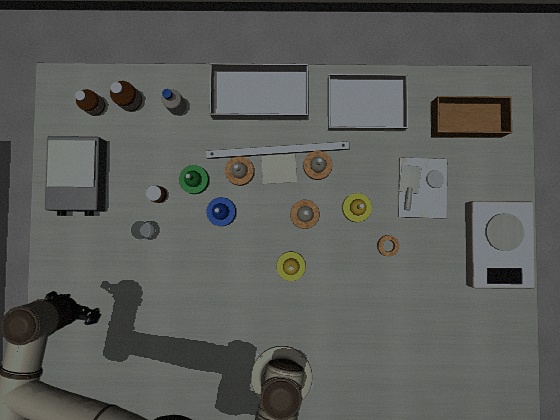

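View pics/side0.png

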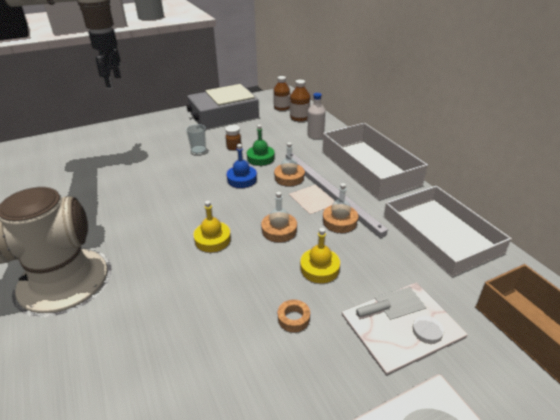

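Top view, what could be mistaken: the natural cork ring standing alone at (305,214) is the stray. Yellow look-alikes are at (291,266) and (357,208), blue at (221,211), green at (194,180). Row flasks are at (239,170) and (318,165), the empty spare ring at (388,245), and the mark near (279,168).

```bash
cat >> h.py <<'E'
def rings(f,hlo=4,hhi=16,smin=90,amin=150):
    h=cv2.cvtColor(f['pixels'],cv2.COLOR_BGR2HSV)
    m=((h[...,0]>=hlo)&(h[...,0]<=hhi)&(h[...,1]>smin)&(h[...,2]>70)).astype(np.uint8)
    m=cv2.morphologyEx(m,cv2.MORPH_CLOSE,np.ones((3,3)))
    out=[]
    for c in cv2.findContours(m,cv2.RETR_EXTERNAL,cv2.CHAIN_APPROX_NONE)[0]:
        if cv2.contourArea(c)>amin:
            out.append((c[:,0].astype(float),cv2.fitEllipse(cv2.convexHull(c)),cv2.contourArea(c)))
    return out
E
python3 - <<'E'
from h import *
fs={n:cams.grab_frame(n) for n in('top','side')}
for n,f in fs.items():
    for c,e,a in rings(f):
        P=onz(f,*e[0],.018); print(n,np.round(e[0],1),np.round(e[1],1),a,P.round(4))
f=fs['top']
g=cv2.cvtColor(f['pixels'],cv2.COLOR_BGR2HSV)
m=((g[...,2]>120)&(g[...,1]>20)&(g[...,0]>15)&(g[...,0]<40)).astype(np.uint8)
m[:,:260]=0;m[:,300:]=0;m[:145]=0;m[190:]=0
print('mark px',m.sum(),g[170,280],g[150,280],g[200,260])
a=f['pixels'][130:240,170:420]; b=fs['side']['pixels'][120:290,190:410]
a=cv2.resize(a,(750,330),interpolation=cv2.INTER_CUBIC)
cv2.imwrite('pics/c1.png',a)
E
```

```text
top [388.2 245.4] [20.2 20.7] 304.5 [ 0.4314 -0.3499  0.018 ]
top [304.3 213.8] [28.1 28.4] 597.0 [ 0.5344 -0.0721  0.018 ]
top [238.9 170.2] [27.8 28.2] 583.0 [0.679  0.1468 0.018 ]
top [317.3 164.4] [28.  28.1] 586.5 [ 0.7    -0.1149  0.018 ]
top [472.7 113.7] [ 37.6 150.6] 1704.0 [ 0.8743 -0.6365  0.018 ]
side [293.3 315.2] [32.2 32.6] 785.5 [ 0.4321 -0.3528  0.018 ]
side [532.6 322.6] [ 87.7 127.4] 3568.5 [ 0.8607 -0.5928  0.018 ]
side [278.9 226.4] [30.2 35.5] 554.0 [ 0.5358 -0.0749  0.018 ]
side [340.1 217.8] [28.5 35.7] 532.0 [ 0.7001 -0.1181  0.018 ]
side [289.  173.9] [23.  30.2] 367.0 [0.6796 0.1432 0.018 ]
side [299.4  95.8] [18.3 20.2] 248.5 [1.0086 0.6792 0.018 ]
mark px 64 [ 47  18 128] [114  19 131] [ 45  14 108]
```

View pics/c1.png

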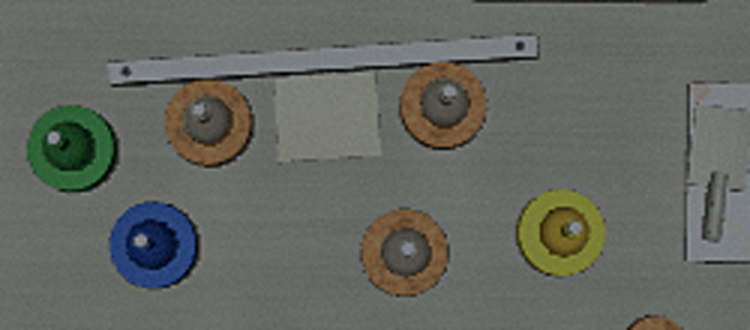

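The crop confirms it: the plain cork ring with a grey glass flask at top px (304,214) is alone on the bench. The mark is at about (279,169), between row rings (239,170) and (317,164). Next I'll measure the mark, the bar line and the heights from both views.

```bash
python3 - <<'E'
from h import *
f=cams.grab_frame('top'); s=cams.grab_frame('side')
def tri(a,b):
    (o1,d1),(o2,d2)=ray(f,*a),ray(s,*b)
    A=np.stack([d1,-d2],1); t=np.linalg.lstsq(A,o2-o1,rcond=None)[0]
    p,q=o1+t[0]*d1,o2+t[1]*d2; return ((p+q)/2).round(4),np.linalg.norm(p-q).round(4)
for n,a,b in [('stray',(304.3,213.8),(278.9,226.4)),('rowL',(238.9,170.2),(289,173.9)),('rowR',(317.3,164.4),(340.1,217.8))]: print(n,tri(a,b))
def floodmark(f,seed,tol):
    im=cv2.bilateralFilter(f['pixels'],5,20,3); lab=cv2.cvtColor(im,cv2.COLOR_BGR2LAB).astype(float)
    u,v=seed; ref=np.median(lab[v-4:v+5,u-4:u+5].reshape(-1,3),0)
    m=(np.linalg.norm(lab-ref,axis=2)<tol).astype(np.uint8)
    m=cv2.morphologyEx(m,cv2.MORPH_OPEN,np.ones((3,3)))
    n,l,st,ce=cv2.connectedComponentsWithStats(m,connectivity=4); k=l[v,u]
    c=cv2.findContours((l==k).astype(np.uint8),cv2.RETR_EXTERNAL,cv2.CHAIN_APPROX_NONE)[0][0]
    return st[k],ce[k],cv2.boxPoints(cv2.minAreaRect(c))
for n,F,sd in(('top',f,(279,169)),('side',s,(311,198))):
    for tol in (8,11,14):
        st,ce,bx=floodmark(F,sd,tol); print(n,tol,st,ce.round(1),onz(F,*ce,0).round(4))
    if n=='top': print([onz(F,*p,0).round(3)[:2] for p in bx])
# rail ends in crop -> top-face front edge z=.022 , and bottom-front
for u,v in((112,86),(538,56),(108,63),(535,36)):
    print('rail',onz(f,u/3+170,v/3+130,.022).round(4))
E
```

```text
stray (array([ 0.5357, -0.0727,  0.0164]), np.float64(0.0025))
rowL (array([0.6801, 0.1466, 0.016 ]), np.float64(0.0021))
rowR (array([ 0.701 , -0.1155,  0.0158]), np.float64(0.0019))
top 8 [262 154  35  30 926] [278.7 168.5] [0.6877 0.0143 0.    ]
top 11 [262 154  35  30 936] [278.7 168.3] [0.6882 0.0143 0.    ]
top 14 [262 154  35  30 936] [278.7 168.3] [0.6882 0.0143 0.    ]
[array([0.732, 0.074]), array([ 0.74 , -0.039]), array([ 0.645, -0.045]), array([0.638, 0.068])]
side 8 [293 186  39  27 645] [312.2 198.6] [0.6908 0.0158 0.    ]
side 11 [292 186  41  27 661] [312.2 198.6] [0.6907 0.0159 0.    ]
side 14 [292 186  41  27 675] [312.1 198.6] [0.6903 0.016  0.    ]
rail [0.7165 0.2523 0.022 ]
rail [ 0.7528 -0.2216  0.022 ]
rail [0.7423 0.2572 0.022 ]
rail [ 0.7752 -0.2183  0.022 ]
```

```bash
python3 - <<'E'
from h import *
f=cams.grab_frame('top')
for c,e,a in rings(f,20,34): print(np.round(e[0],1),np.round(e[1],1),onz(f,*e[0],.016).round(4))
w=cams.grab_frame('wrist'); print(np.round(w['tool_from_camera'],3))
E
cat > mv.py <<'E'
import sys
from h import *
from scipy.spatial.transform import Rotation as R
def rel(p,rpy,p0=None,r0=None):
    o=readout.get_obs(); p0=o['position'] if p0 is None else p0; r0=o['tool_rot'] if r0 is None else r0
    A=R.from_euler('xyz',r0); B=R.from_euler('xyz',rpy)
    return np.r_[(A.inv()*B).as_rotvec().round(3),(A.inv().apply(np.array(p)-p0)*1000).round(1)]
E
python3 - <<'E'
from mv import *
for p in ([.45,.40,.25],[.5,.2,.25],[.475,-.078,.25]): print(rel(p,[np.pi,-.175,.078]))
E
```

```text
[290.5 265.9] [28.9 29.1] [ 0.362 -0.027  0.016]
[356.9 207. ] [28.5 28.6] [ 0.558  -0.2472  0.016 ]
[[-0.     0.963  0.27   0.069]
 [ 1.     0.     0.     0.001]
 [ 0.     0.27  -0.963 -0.143]
 [ 0.     0.     0.     1.   ]]
[ 4.600e-02  1.710e-01 -5.150e-01  2.375e+02  7.160e+01 -1.880e+01]
[ 4.600e-02  1.710e-01 -5.150e-01  3.677e+02  2.314e+02 -1.880e+01]
[ 4.600e-02  1.710e-01 -5.150e-01  4.632e+02  4.937e+02 -1.870e+01]
```

```bash
python3 - <<'E'
from mv import *
print(rel([.4757,-.078,.20],[np.pi,-.262,.078]))
E
```

```text
[ 6.800e-02  2.560e-01 -5.140e-01  4.638e+02  4.934e+02  3.130e+01]
```

```bash
python3 -m creep '[[0.034,0.128,-0.257,120,128,8,-0.4],[0.034,0.128,-0.257,120,128,8,-0.4],[0.068,0.256,-0.514,240,255,16,-0.4],[0.068,0.256,-0.514,240,255,16,-0.4],[0.068,0.256,-0.514,464,493,31,-0.4],[0.068,0.256,-0.514,464,493,31,-0.4],[0.068,0.256,-0.514,464,493,31,-0.4],[0.068,0.256,-0.514,464,493,31,-0.4],[0.068,0.256,-0.514,464,493,31,-0.4],[0.068,0.256,-0.514,464,493,31,-0.4]]'
```

```text
clock: 1.65
position: [0.4601, -0.0295, 0.2035]
tool_rot: [-3.141, -0.264, 0.079]
ft_force: [1.2, 0.7, 0.3]
grip_width: 0.0597
grasp_force: 0.0
```

```bash
python3 -m creep '[[0,0,0,0,0,0,-0.4],[0,0,0,0,0,0,-0.4]]'; python3 - <<'E'
from mv import *
print(rel([.4757,-.078,.06],[np.pi,-.262,.078]),rel([.4757,-.078,.009],[np.pi,-.262,.078]))
grab('wrist','w1.png'); grab('side','s1.png')
E
```

```text
clock: 1.9
position: [0.4596, -0.028, 0.2028]
tool_rot: [-3.141, -0.262, 0.077]
ft_force: [1.0, 1.5, -0.3]
grip_width: 0.0597
grasp_force: 0.0
[ 0.000e+00 -0.000e+00 -1.000e-03 -2.520e+01  5.120e+01  1.411e+02] [ 0.000e+00 -0.000e+00 -1.000e-03 -3.840e+01  5.120e+01  1.903e+02]
```

View pics/w1.png

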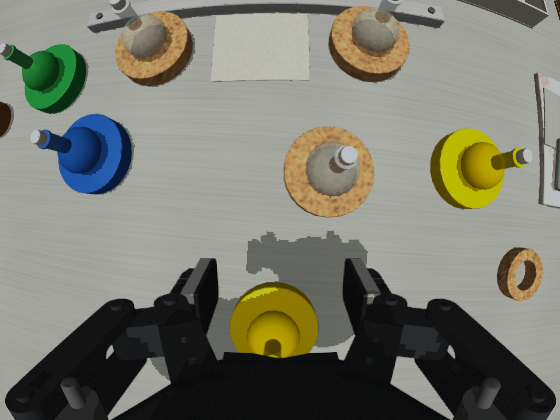

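The wrist view shows the stray ring at (330,171), the fingers at about x = 210 and 350, and the yellow look-alike at (273,325) below them. I'll move sideways first, then straight down in the gap behind the stray.

```bash
python3 -m creep '[[0,0,0,12,51,3,-0.4],[0,0,0,12,51,3,-0.4],[0,0,0,-2,51,55,-0.4],[0,0,0,-14,51,100,-0.4],[0,0,0,-25,51,141,-0.4],[0,0,0,-32,51,166,-0.4],[0,0,0,-35,51,178,-0.4],[0,0,0,-38,51,189,-0.4],[0,0,0,-38,51,189,-0.4]]'
python3 - <<'E'
from h import *
grab('wrist','w2.png');o,s=grab('side','s2.png'); f=cams.grab_frame('top')
a=s['pixels'][130:300,180:380]; b=cv2.imread('pics/w2.png')
cv2.imwrite('pics/c2.png',np.hstack([cv2.resize(a,(400,340)),cv2.resize(b[20:360],(400,340*400//560)) if 0 else cv2.resize(b,(400,340))]))
E
```

```text
clock: 3.12
position: [0.4789, -0.0785, 0.0162]
tool_rot: [-3.127, -0.252, 0.082]
ft_force: [-0.5, 0.8, 0.2]
grip_width: 0.0595
grasp_force: 0.0
```

View pics/c2.png

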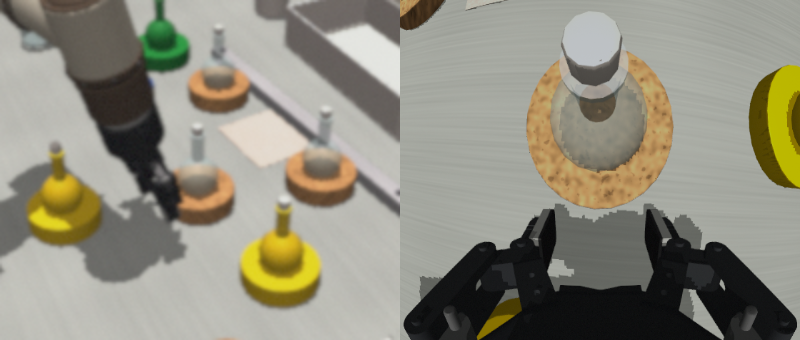

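The fingers are low behind the stray's ring (right half, ring centred about x = 600 between the pads at 548 and 655), clear of the glass and the yellow flask. I'll push gently, straight first and then diagonally.

```bash
python3 -m creep '[[0,0,0,7.7,0,2.1,-0.4],[0,0,0,15.5,0,4.1,-0.4],[0,0,0,23.2,-4,6.2,-0.4],[0,0,0,32.8,-10,8.8,-0.4],[0,0,0,42.5,-16,11.4,-0.4],[0,0,0,52.2,-21.5,14,-0.4],[0,0,0,61.8,-27.5,16.6,-0.4],[0,0,0,71.5,-33.5,19.2,-0.4],[0,0,0,71.5,-33.5,19.2,-0.4]]'
cat > st.py <<'E'
from mv import *
o=readout.get_obs(); print(o['position'].round(4),o['ft_force'].round(1))
f=cams.grab_frame('top'); s=cams.grab_frame('side')
X=np.array([.997,.078]);Y=np.array([-.078,.997]);G=np.array([.690,.0155])
t=o['position'][:2]-G; print('tcp in goal frame',(X@t).round(4),(Y@t).round(4),'z',o['position'][2].round(4))
for n,F in(('top',f),('side',s)):
    for c,e,a in rings(F):
        P=onz(F,*e[0],.016)[:2]
        if .5<P[0]<.8 and abs(P[1])<.2: print(n,np.round(e[1],1),P.round(4),(X@(P-G)).round(4),(Y@(P-G)).round(4))
E
python3 st.py
```

```text
clock: 4.4
position: [0.5512, -0.0401, 0.0163]
tool_rot: [-3.127, -0.254, 0.08]
ft_force: [-1.4, -0.4, 0.8]
grip_width: 0.0597
grasp_force: 0.0
[ 0.5512 -0.0401  0.0163] [-1.4 -0.4  0.8]
tcp in goal frame -0.1427 -0.0446 z 0.0163
top [28.1 28.2] [ 0.5974 -0.0355] -0.0963 -0.0437
top [27.7 28.2] [0.6792 0.147 ] -0.0005 0.1319
top [28.  28.1] [ 0.7002 -0.1147] 0.0 -0.1306
side [28.3 35.7] [ 0.7014 -0.1163] 0.0011 -0.1323
side [20.3 29.5] [ 0.605  -0.0528] -0.0901 -0.0614
side [22.3 31.1] [0.6808 0.1464] 0.0011 0.1312
```

```bash
python3 -m creep '[[0,0,0,-0.6,0,2.4,-0.4],[0,0,0,-1.3,0,4.8,-0.4],[0,0,0,8.4,-6,7.4,-0.4],[0,0,0,18,-12,10,-0.4],[0,0,0,27.7,-18,12.6,-0.4],[0,0,0,37.3,-24,15.2,-0.4],[0,0,0,47,-30,17.7,-0.4],[0,0,0,56.7,-36,20.3,-0.4],[0,0,0,66.3,-42,22.9,-0.4],[0,0,0,71.2,-44.5,24.2,-0.4]]'
python3 -m creep '[[0,0,0,0,0,0,-0.4]]'; python3 st.py
```

```text
clock: 5.75
position: [0.6215, 0.0101, 0.011]
tool_rot: [-3.127, -0.252, 0.079]
ft_force: [0.5, -0.4, 0.3]
grip_width: 0.06
grasp_force: 0.5
clock: 5.88
position: [0.6214, 0.0099, 0.0111]
tool_rot: [-3.127, -0.253, 0.079]
ft_force: [-0.1, 0.0, 0.6]
grip_width: 0.0598
grasp_force: 0.0
[0.6214 0.0099 0.0111] [-0.1  0.   0.6]
tcp in goal frame -0.0688 -0.0002 z 0.0111
top [27.8 28.2] [0.668  0.0147] -0.022 0.0009
top [27.9 28.1] [0.6793 0.1473] -0.0004 0.1322
top [27.9 28.2] [ 0.7004 -0.1149] 0.0002 -0.1308
side [28.2 35.8] [ 0.7013 -0.1163] 0.001 -0.1322
side [18.1 27.2] [ 0.6785 -0.0029] -0.0129 -0.0175
```

```bash
python3 -m creep '[[0,0,0,4.8,0,1.3,-0.4],[0,0,0,9.7,0,2.6,-0.4],[0,0,0,14.5,0,3.9,-0.4],[0,0,0,17.4,0,4.7,-0.4],[0,0,0,19.3,0,5.2,-0.4],[0,0,0,20.3,0,5.4,-0.4],[0,0,0,20.3,0,5.4,-0.4]]'; python3 st.py;  python3 -m creep '[[0,0,0,0.5,0,0.1,-0.4],[0,0,0,1,0,0.3,-0.4],[0,0,0,1,0,0.3,-0.4]]'
```

```text
clock: 6.85
position: [0.6418, 0.0113, 0.0108]
tool_rot: [-3.127, -0.252, 0.078]
ft_force: [-1.1, -0.0, 1.0]
grip_width: 0.0597
grasp_force: 0.5
[0.6418 0.0113 0.0108] [-1.1 -0.   1. ]
tcp in goal frame -0.0484 -0.0004 z 0.0108
top [27.9 28.1] [0.6793 0.1472] -0.0004 0.1321
top [27.8 28.3] [0.6878 0.0155] -0.0022 0.0002
top [27.9 28.1] [ 0.7002 -0.1149] -0.0 -0.1308
side [28.3 35.8] [ 0.7013 -0.1163] 0.001 -0.1323
side [17.4 25.7] [ 0.698  -0.0024] 0.0065 -0.0185
clock: 7.32
position: [0.6428, 0.0114, 0.0108]
tool_rot: [-3.127, -0.252, 0.078]
ft_force: [-0.6, -0.2, 0.9]
grip_width: 0.0597
grasp_force: 0.6
```

Still about 1 mm short; I'll continue in small steps until the bar pushes back.

```bash
python3 -m creep '[[0,0,0,0.5,0,0.1,-0.4],[0,0,0,1,0,0.3,-0.4],[0,0,0,1,0,0.3,-0.4]]'; python3 -m creep '[[0,0,0,0.5,0,0.1,-0.4],[0,0,0,1,0,0.3,-0.4],[0,0,0,1,0,0.3,-0.4]]';python3 st.py
```

```text
clock: 7.7
position: [0.6439, 0.0115, 0.0108]
tool_rot: [-3.127, -0.252, 0.078]
ft_force: [-1.5, -0.5, 0.6]
grip_width: 0.0595
grasp_force: 0.6
clock: 8.07
position: [0.6449, 0.0116, 0.0107]
tool_rot: [-3.127, -0.252, 0.078]
ft_force: [-1.4, -1.0, 0.3]
grip_width: 0.0596
grasp_force: 0.7
[0.6449 0.0116 0.0107] [-1.4 -1.   0.3]
tcp in goal frame -0.0453 -0.0004 z 0.0107
top [27.8 28.1] [0.6792 0.1471] -0.0005 0.132
top [27.6 28.3] [0.6908 0.0161] 0.0008 0.0005
top [27.9 28.2] [ 0.7003 -0.1146] 0.0001 -0.1305
side [28.3 35.8] [ 0.7013 -0.1163] 0.001 -0.1323
side [16.8 27.5] [ 0.6986 -0.0054] 0.0069 -0.0215
```

```bash
for i in 1 2; do python3 -m creep '[[0,0,0,0.5,0,0.1,-0.4],[0,0,0,1,0,0.3,-0.4],[0,0,0,1,0,0.3,-0.4]]' | grep -E 'posi|ft_'; done; python3 st.py | grep top
```

```text
position: [0.6453, 0.0115, 0.0105]
ft_force: [-3.9, -0.0, 1.5]
position: [0.6456, 0.0114, 0.0103]
ft_force: [-6.5, 1.3, 4.1]
top [27.8 28.1] [0.6791 0.1471] -0.0006 0.132
top [27.7 28.3] [0.6909 0.016 ] 0.001 0.0004
top [27.8 28.2] [ 0.7001 -0.1148] -0.0001 -0.1307
```

The TCP has stalled and the bar pushes back with about 6 N: the ring is against it. I'll back straight off, then lift.

```bash
python3 -m creep '[[0,0,0,-2,0,-0.5,-0.4],[0,0,0,-6,0,-1.6,-0.4],[0,0,0,-20,0,-5.4,-0.4],[0,0,0,-45,0,-12,-0.4],[0,0,0,-68,0,-18,-0.4],[0,0,0,-68,0,-18,-0.4],[0,0,0,-55,0,-66,-0.4],[0,0,0,-42,0,-114,-0.4],[0,0,0,-29,0,-162,-0.4],[0,0,0,-29,0,-162,-0.4]]'
python3 st.py; python3 - <<'E'
from h import *
grab('wrist','w3.png'); o,s=grab('side','s3.png'); f=cams.grab_frame('top')
a=cv2.imread('pics/w3.png'); b=cv2.resize(f['pixels'][130:235,200:340],(400,300),interpolation=cv2.INTER_CUBIC)
cv2.imwrite('pics/c3.png',np.hstack([cv2.resize(a,(400,300)),b]))
E
```

```text
clock: 10.28
position: [0.5836, 0.0053, 0.1666]
tool_rot: [-3.125, -0.266, 0.079]
ft_force: [-0.5, 0.7, 0.2]
grip_width: 0.0594
grasp_force: 0.0
[0.5836 0.0053 0.1666] [-0.5  0.7  0.2]
tcp in goal frame -0.1069 -0.0019 z 0.1666
top [27.8 28.2] [0.6792 0.147 ] -0.0005 0.132
top [27.9 28.2] [0.6904 0.0162] 0.0005 0.0007
top [28.  28.2] [ 0.7003 -0.1149] 0.0001 -0.1308
side [28.2 35.8] [ 0.7014 -0.1162] 0.0011 -0.1322
side [33.  60.6] [0.687  0.0731] 0.0015 0.0577
```

View pics/c3.png

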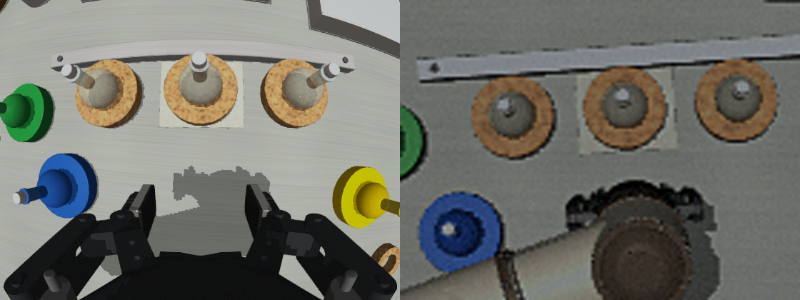

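The stray now stands on the mark (left half about (200,88), right half about (625,107)). It is in line with both row rings and centred between them within about 1 mm, and the robot is clear.

```bash
python3 -c "
from workcell import job; print(job.close_job())"
```

```text
the job is handed in; nothing more can be done
None
```

I pushed the stray flask by its ring into the empty place: the camera shows it on the mark within about 1 mm, with the ring against the bar and the row flasks unmoved, and the job is handed in (no verdict was returned).

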